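# Seat the dye cap, then hold the dye box open

## Robot

A 7-joint arm with a two-finger parallel gripper is mounted at the origin on the work surface. World frame = base frame: x ahead of the robot, y to its left, z up, the work surface at z = 0. Lengths are in m, angles in rad, forces in N, time in s.
With the tool pointing down it reaches from about 0.4 to 0.85 m from the base axis. Payload 4.5 kg.
Tool frame: the origin (TCP) lies midway between the tips of the shut fingers; the grasp point (between the pads) lies 19 mm behind it; z points along the fingers, y is the line along which they close (so a half turn about z gives the same grasp; the last joint's range is limited). The gripper opens to 88 mm and grips with 3 to 60 N. Pads are 18 mm wide; open, the fingers measure 123 mm over their backs; the gripper's body (75 mm by 187 mm) begins 45 mm behind the grasp point.
Start: joints at [0.034, 0.689, -0.195, 1.565, 0.157, 0.902, -0.215], TCP at [0.625, 0, 0.239] pointing down, gripper open.
Joint ranges: [-3.01, 3.01], [-0.46, 2.08], [-1.47, 1.51], [0.13, 2.56], [-1, 4.14], [0.04, 2.09], [-2.66, 2.66]. Speed limits (rad/s): [2.57, 2.57, 3.14, 3.14, 3.14, 3.14, 3.14].

## Interface

Orientations are given as a unit quaternion [x, y, z, w].
In Python, from plant import * gives the robot as it stands.
- The arm moves only by the tool send_rows, never from a script. Its argument "targets" is a list of rows, each a list of 2 entries, a list of its own where there are three numbers: the shift along the tool's x, y, z in units of 0.3 m (1.0 is 0.3 m), then the turn, a rotation vector about the tool's x, y, z in units of pi rad (1.0 is pi rad). A call has 1 to 12 rows; each row is the pose to reach, as a shift and turn from the pose commanded when the call began, along the tool's axes at that moment, turning the shorter way round; what a row does not reach only later rows make up. A row lasts 1/8 s, in which the tool goes at most 62.5 mm and 10.7 degrees, less where a joint would pass 70% of its speed; a pose out of reach is approached as far as the arm can. A call with a number of a shift or a turn outside -1 to 1 is refused whole. A call with a gripper value outside its range is refused whole. "fingers" is the opening, from 0 (shut) to 1 (fully open), set as the call begins (left out, the last holds). The fingers move at their own pace and stop on an object; "newtons" is the grip in N (left out, the last holds). Time passes only in rows, so rows that repeat a pose let the fingers close. It gives the time, the measured TCP pose, the force, the opening and the grip force at its end, in the units of the state.
- get_state(): the state, without advancing time (a new reading comes with each control period).
- snapshot(name): name is "scene" or "side" or "wrist"; returns a dict with "img" (384x512x3 uint8, blue, green, red), "fx", "fy", "cx", "cy" (pixels), "cam_to_world" (4x4, takes a point from camera to world coordinates); the wrist camera has in their place "T_tool_cam" (4x4, takes a point from camera to tool coordinates, whose origin is the TCP and whose axes are the flange's). Camera axes: x right, y down, z forward; pixel columns grow to the right and rows downward; lengths in m; the calibration is good to about 2 mm. The wrist camera is an equidistant fisheye: a pixel r from the principal point sees the ray r / f radians off the axis. A picture is of the moment at which its call begins: read the wrist's pose just before it. There is no depth.
- finish_job(): hands the job in; it is judged then, once.
The state is a dict: "clock": time; "q": joint angles; "qd": joint speeds; "joint_torque": joint torques, N m; "tool_pos": TCP position; "eef_rot": TCP orientation; "contact_force": force on the tool from outside, world axes, zero at the start; "moment": the same for the moment, N m; "opening": opening from 0.0 (shut) to 1.0 (fully open); "finger_force": force on a finger pad.
Only numpy, scipy, OpenCV 4.12 (cv2) and the standard library are available. Lean on these libraries where they do the work, as an engineer would, in place of code of your own. Each camera call takes 0.05 s, during which the arm holds its last target. There are 200 camera calls.

## Task

The dye jar with the orange cap is about to be put away: press its cap down until it is fully home, leaving the jar standing where it is. Then lift the lid of the wooden dye box by its dark pull tab and hold it open at 60 degrees from closed, so that a colleague can put the jar in; the lid falls shut by itself, so finish while still holding it there. Leave the blue-capped jar, the steel punch and the mallet where they are.

Things in the scene. Friction and masses are not known exactly. Their poses are not given: they have to be found in the camera images.
- slab: Grey speckled granite slab, 240 (x) x 230 (y) x 30 mm high, fixed on the table; the two jars and the punch lie on it. It and the wooden box stand side by side, left and right of the robot's centre line, either way round. Origin: centre of the underside; z up.
- jar: Brown dye jar with a paper band and an ORANGE cap, loose, standing on the slab, 0.2 to 0.3 kg: round, 60 mm across, shoulder 78 mm above its underside. Origin: centre of the underside; z up the jar.
- cap_top (a point): Centre of the flat top of the orange cap (round, 50 mm across, 22 mm high). 100 mm above the jar's underside when the cap is fully home, 4 to 7 mm higher at the start.
- cap (a joint): How far the orange cap has been pushed down, in m: starts at 0 to 0.003, 0.007 is fully home against a hard stop. The cap slides stiffly straight down the neck (about 6 N of friction) and stays where it is left.
- jar2: Blue dye jar of the same size with a BLUE cap already home (top 100 mm above its underside), loose, on the slab at least 95 mm from the other jar, centre to centre; leave alone. Origin: centre of the underside; z up.
- punch: Steel leather punch, a square bar 12 x 129 x 12 mm high lying along its y, loose on the slab behind the jars (18 mm wide dark head at its +y end); leave alone. Origin: under the middle of the bar.
- mallet: Wooden mallet lying loose on the table on the centre line, its handle pointing away from the robot between slab and box: barrel head 110 mm long along its x, up to 68 mm thick, and yellow and black handle reaching 200 mm along its +y; leave alone. Origin: on the table under the middle of the head.
- box: Open-topped light wooden dye box, 160 (x) x 220 (y) x 80 mm high, walls 9 mm, fixed to the table, with dye bottles inside. A plywood lid 160 x 220 x 10 mm lies on its rim, hinged along the far (+x) top edge. Origin: centre of the underside; -x is the front, on the robot's side, turned up to 20 degrees either way; z up.
- lid_hinge (a point): Middle of the hinge line, on the far top edge of the box, 80 mm in +x and 80 mm up from the box's origin; the hinge line runs along the box's y.
- lid_tab (a point): Grip point on the lid's dark wooden pull tab, which lies in the lid's plane and juts 40 mm from the middle of its front edge; 24 mm wide (along the box's y), 14 mm thick. The point is midway in width and thickness, 18 mm behind the tab's front end, 182 mm from the hinge line (6 mm above it when shut). Moves with the lid; free space around, 79 mm beneath when shut.
- lid (a joint): Opening angle of the box lid in rad: 0 shut (the start), grows as the front edge rises; 1.047 is 60 degrees; stop at 1.4. The lid (about 0.2 to 0.4 kg) is free on its hinge and falls shut from any angle unless held.
Things that resemble listed ones, but are neither listed nor needed, are in the scene too. There is more than one size of the jar; the job needs the smallest.

How it is judged:
On the way, in this order (a step that is already met when the one before it is completed fails the run):
1. the orange cap is fully home on its standing jar (value of joint cap above 0.0055 m and angle between jar's own z axis and vertical below 0.1 rad), for 0.2 s.
2. the lid is held still by the fingers at 60 degrees, give or take 8 (value of joint lid between 0.907 and 1.187 rad and contact force between box and the fingers above 0.3 N and contact force between box and jar below 0.1 N and contact force between box and jar2 below 0.1 N and contact force between box and punch below 0.1 N and contact force between box and mallet below 0.1 N and velocity of joint lid between -0.1 and 0.1 rad/s), for 0.5 s.
At the end, for the whole second after the job is handed in: The lid is still, held by the fingers and by nothing else at 60 degrees (within 8 degrees), and stays so for the last second; the orange cap is within 1.5 mm of fully home; its jar stands upright within 30 mm of where it was; the blue-capped jar, punch and mallet are within 20 mm of where they were (all of step 1 and all of step 2 and not (distance of jar from where it was at the start of the episode above 0.03 m) and linear speed of jar below 0.02 m/s and not (distance of jar2 from where it was at the start of the episode above 0.02 m) and not (distance of punch from where it was at the start of the episode above 0.02 m) and not (distance of mallet from where it was at the start of the episode above 0.02 m)); the arm keeps its last pose, push and grip.
It fails at once if the blue-capped jar, the punch or the mallet is shifted by more than 20 mm (distance of any of jar2, punch, mallet from where it was at the start of the episode above 0.02 m).
It fails at once if the orange-capped jar is tipped over or shoved more than 30 mm (angle between jar's own z axis and vertical above 0.35 rad or distance of jar from where it was at the start of the episode above 0.03 m).
It fails at once if the lid is lifted before the orange cap is home (not (value of joint cap above 0.0055 m) and value of joint lid above 0.3 rad).
It also fails if it takes over 48 s, if anything falls off the work surface, if the arm or the gripper's body presses on something with over 40 N, if the wrist force passes 120 N, or if a joint passes its speed limit or range.

## Working session

There is one attempt and no reset: what is moved stays moved. The work goes in short steps, Python scripts to look and compute and a tool call to move; the robot and the scene stay as the last step left them, time stands still between calls to the robot, and variables do not carry over. Pictures are saved under pics/ and viewed, at most 10 in all, crops included, and the job is handed in when it is done.

Besides the shell and the picture viewer there is one more tool, called after "Emit:" as name(argument=value, ...) on one line, values as JSON. send_rows: Moves the arm, as the interface text tells. Its arguments: {"type":"object","properties":{"targets":{"type":"array"},"fingers":{"type":"number"},"newtons":{"type":"number"}},"required":["targets"]}

```bash
mkdir -p pics; ls
python3 - <<'E'
from plant import *
import cv2, numpy as np, pickle
s=get_state(); print(s)
d={}
for n in("scene","side","wrist"):
    d[n]=snapshot(n); cv2.imwrite(f"pics/{n}0.png",d[n]["img"])
    print(n,{k:np.round(v,4).tolist() for k,v in d[n].items() if k!="img"})
pickle.dump((s,d),open("d0.pkl","wb"))
cv2.imwrite("pics/both0.png",np.vstack([cv2.resize(d["scene"]["img"],(800,600))]))
E
```

```text
pics
{'clock': 0.0, 'q': array([ 0.0337871 ,  0.68999324, -0.19451958,  1.56632209,  0.15731478,
        0.90249932, -0.21508613]), 'qd': array([-0.00079499, -0.00185954, -0.00102309, -0.00024246, -0.00030627,
       -0.00178457,  0.00137873]), 'joint_torque': array([ 3.38560185e-04, -5.27571630e+01, -1.26686912e+00, -1.53434461e+01,
       -5.26333472e-02,  6.56995355e-03,  1.65937727e-04]), 'tool_pos': array([ 6.24376713e-01, -4.19139941e-05,  2.37910247e-01]), 'eef_rot': array([ 7.07063364e-01,  7.07149605e-01, -6.93691927e-04, -5.95411640e-04]), 'contact_force': array([-0.88875876, -0.24644609,  0.74518213]), 'moment': array([-0.05176604, -0.01610911,  0.06288109]), 'finger_force': 0.0, 'opening': 1.0003105381232769}
scene {'fx': 411.4748, 'fy': 411.4748, 'cx': 250.5677, 'cy': 200.4102, 'cam_to_world': [[-0.1806, 0.6125, -0.7696, 1.1283], [0.9835, 0.1071, -0.1455, 0.0888], [-0.0067, -0.7832, -0.6218, 0.5959], [0.0, 0.0, 0.0, 1.0]]}
side {'fx': 384.1141, 'fy': 384.1141, 'cx': 257.3172, 'cy': 193.3768, 'cam_to_world': [[0.7534, -0.3661, 0.5462, 0.0433], [-0.6574, -0.4356, 0.6149, -0.5471], [0.0128, -0.8223, -0.5689, 0.6262], [0.0, 0.0, 0.0, 1.0]]}
wrist {'fx': 297.3186, 'fy': 297.3186, 'cx': 254.5488, 'cy': 196.8622, 'T_tool_cam': [[0.0001, -0.9606, -0.2779, 0.0711], [1.0, 0.0001, -0.0, 0.0008], [0.0001, -0.2779, 0.9606, -0.1459], [0.0, 0.0, 0.0, 1.0]]}
```

View pics/both0.png

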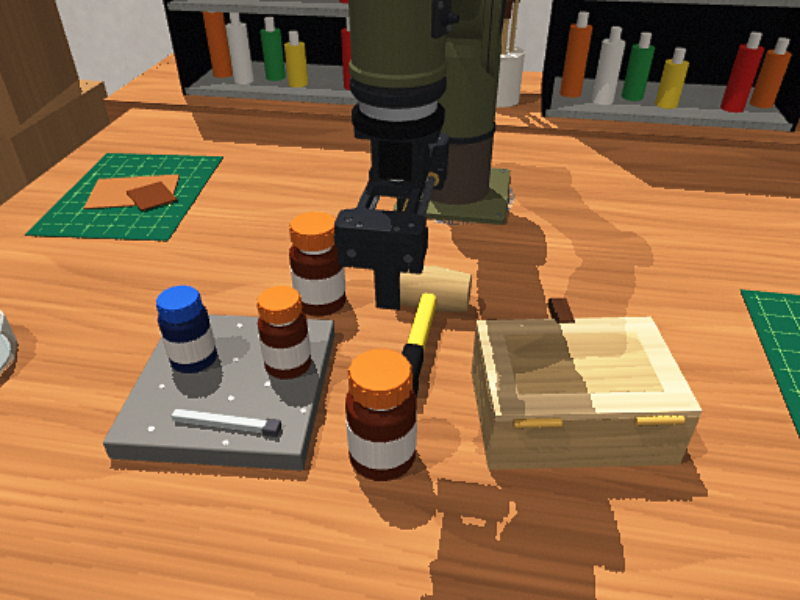

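View pics/side0.png

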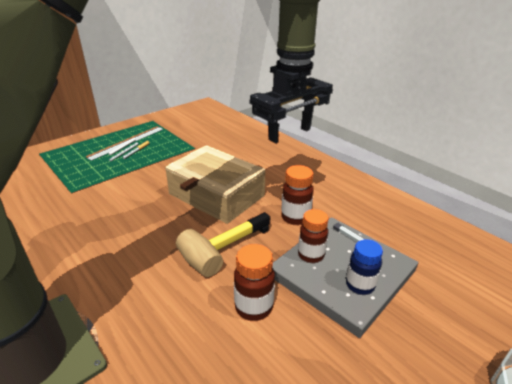

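Lookalikes (first picture, 800x600): the orange cap at (313,230) is on the table, the one at (281,305) is on the slab, and the one at (381,375) is a large jar on the table. The described jar is the smallest one, standing on the slab at (281,305), or (313,220) in the side view. The slab is at −y and the box at +y. Next I'll check this in a close crop.

Run:
```python
import pickle,cv2,numpy as np
s,d=pickle.load(open("d0.pkl","rb"))
c=lambda n,x,y,w,h,k:cv2.resize(d[n]["img"][y:y+h,x:x+w],None,fx=k,fy=k,interpolation=cv2.INTER_CUBIC)
a=np.hstack([c("scene",65,175,160,120,2.5),c("scene",295,185,160,120,2.5)])
b=np.hstack([c("side",265,160,160,120,2.5),c("side",140,130,160,120,2.5)])
cv2.imwrite("pics/crops0.png",np.vstack([a,b]))
```

```text
(no output)
```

View pics/crops0.png

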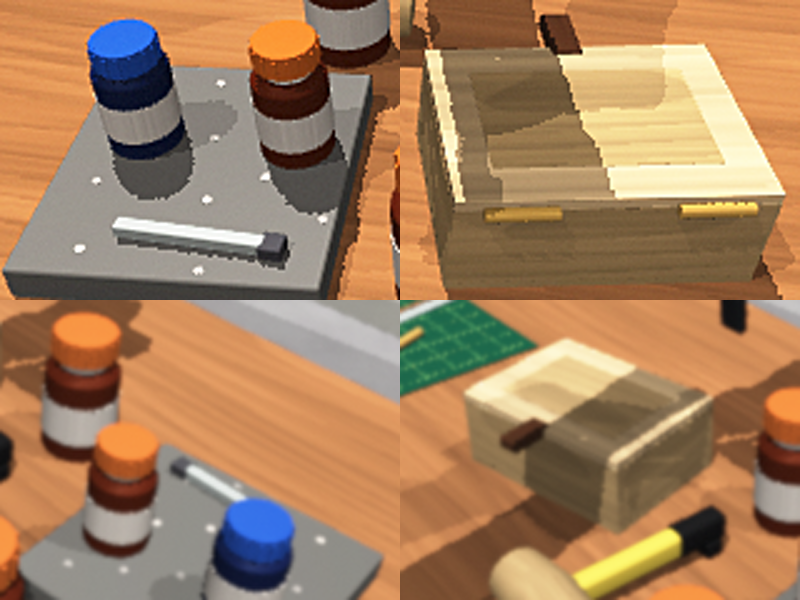

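View pics/wrist0.png

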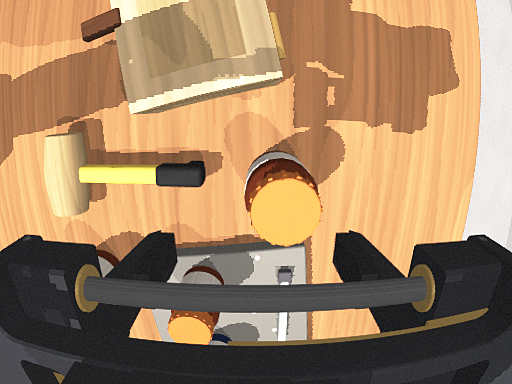

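Top left confirms it: the small orange-capped jar stands on the slab, with its cap top at crop (287,38) in scene and (128,441) in side. The box tab is at crop (560,33) in scene and (522,436) in side. The wrist view shows a big jar at (285,212). Next I'll triangulate.

```bash
cat > h.py <<'E'
import pickle,numpy as np
from scipy.optimize import least_squares
from scipy.spatial.transform import Rotation as R
def proj(c,P):
    M=np.linalg.inv(c["cam_to_world"]);p=np.atleast_2d(P)@M[:3,:3].T+M[:3,3]
    return np.c_[c["fx"]*p[:,0]/p[:,2]+c["cx"],c["fy"]*p[:,1]/p[:,2]+c["cy"]]
def tri(cs,px):
    f=lambda x:np.concatenate([(proj(c,x)[0]-q) for c,q in zip(cs,px)])
    r=least_squares(f,[.6,0,.1]);return r.x,r.fun
E
python3 - <<'E'
from h import *
np.set_printoptions(precision=4,suppress=True)
s,d=pickle.load(open("d0.pkl","rb"));cs=[d["scene"],d["side"]]
S=lambda x,y:(65+x/2.5,175+y/2.5); B=lambda x,y:(295+(x-400)/2.5,185+y/2.5)
s1=lambda x,y:(265+x/2.5,160+(y-300)/2.5); s2=lambda x,y:(140+(x-400)/2.5,130+(y-300)/2.5)
F=lambda x,y:(x*.64,y*.64)
for n,a,b in[("cap",S(287,38),s1(128,441)),("blue",S(123,36),s1(260,517)),("bigfar",F(381,366),s1(87,332)),("bignear",F(313,224),(254,257)),
 ("tabtip",B(552,17),s2(509,439)),("mallethandle end",F(415,383),s2(712,520))]:
    print(n,*tri(cs,[a,b]))
L=np.array([[-80,-110],[-80,110],[80,110],[80,-110]])/1000
ps=[B(425,50),B(705,45),B(785,195),B(463,205)]; pd=[s2(613,463),s2(465,393),s2(570,340),s2(712,400)]
def f(v):
    r=R.from_euler('z',v[2]).as_matrix()[:2,:2]
    P=np.c_[L@r.T+v[:2],np.full(4,.09)]
    return np.r_[(proj(cs[0],P)-ps).ravel(),(proj(cs[1],P)-pd).ravel()]
r=least_squares(f,[.6,.2,0]);print("box",r.x,r.fun.reshape(8,2))
q=R.from_euler('z',r.x[2]).apply([[.08,0,.08],[-.102,0,.086]])+[r.x[0],r.x[1],0];print(q)
print("rel",R.from_quat(s["eef_rot"]).as_matrix())
E
```

```text
cap [ 0.5522 -0.1559  0.1352] [-1.0127  0.3738 -1.1365 -0.3988]
blue [ 0.564  -0.2812  0.1302] [-0.596   0.1036 -0.6057 -0.0842]
bigfar [ 0.6501 -0.0146  0.1367] [-0.7847  0.3897 -1.1801 -0.5787]
bignear [ 0.3777 -0.1642  0.1339] [-0.0268  0.0135 -0.0223 -0.0111]
tabtip [0.4381 0.1755 0.0907] [ 0.2071 -0.1862  0.2544  0.2386]
mallethandle end [0.5601 0.0088 0.0282] [-0.7938  0.4276 -1.0226 -0.5489]
box [0.5533 0.2013 0.2054] [[-0.0114 -0.2084]
 [ 0.208  -0.4867]
 [ 1.2423  0.1081]
 [-2.8078 -0.9055]
 [ 1.2824 -0.7216]
 [-0.8123 -1.2795]
 [-2.12   -1.4519]
 [ 0.3772 -1.9991]]
[[0.6316 0.2176 0.08  ]
 [0.4535 0.1805 0.086 ]]
rel [[-0.0001  1.     -0.0018]
 [ 1.      0.0001 -0.0001]
 [-0.0001 -0.0018 -1.    ]]
```

Emit:
send_rows(targets=[[[-0.17,-0.08,0],[0,0,0]],[[-0.35,-0.16,0],[0,0,0]],[[-0.52,-0.24,0],[0,0,0]],[[-0.52,-0.24,0.1],[0,0,0]],[[-0.52,-0.24,0.2],[0,0,0]],[[-0.52,-0.24,0.27],[0,0,0]],[[-0.52,-0.24,0.27],[0,0,0]],[[-0.52,-0.24,0.27],[0,0,0]]], fingers=0, newtons=20)

```text
clock: 1.15
tool_pos: [0.5535, -0.156, 0.1584]
eef_rot: [0.707, 0.707, 0.0, 0.0]
contact_force: [0.2, 0.1, 0.5]
opening: 0.113
finger_force: 0.0
```

Run:
```python
from plant import *
import cv2,numpy as np,pickle
s=get_state();d={n:snapshot(n) for n in("scene","side")};pickle.dump((s,d),open("d1.pkl","wb"))
print(s["clock"],s["tool_pos"],s["contact_force"])
c=lambda n,x,y,w,h,k:cv2.resize(d[n]["img"][y:y+h,x:x+w],None,fx=k,fy=k,interpolation=cv2.INTER_CUBIC)
cv2.imwrite("pics/p1.png",np.hstack([c("scene",130,140,100,120,4),c("side",265,140,100,120,4)]))
```

```text
1.15 [ 0.55350917 -0.15598556  0.15835687] [0.18920107 0.09587616 0.49624431]
```

View pics/p1.png

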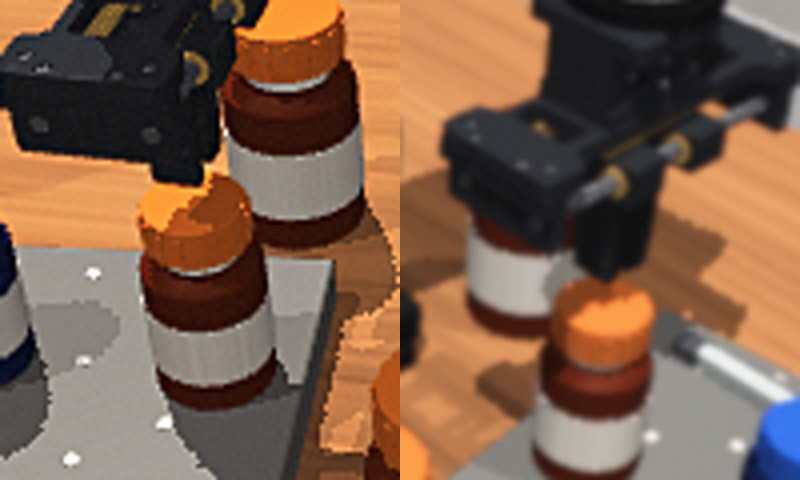

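Emit:
send_rows(targets=[[[0,0,0.04],[0,0,0]],[[0,0,0.065],[0,0,0]],[[0,0,0.075],[0,0,0]],[[0,0,0.08],[0,0,0]],[[0,0,0.085],[0,0,0]],[[0,0,0.09],[0,0,0]],[[0,0,0.095],[0,0,0]],[[0,0,0.095],[0,0,0]]])

```text
clock: 2.25
tool_pos: [0.553, -0.156, 0.1304]
eef_rot: [0.707, 0.707, -0.0, 0.0]
contact_force: [-3.6, 0.4, 11.8]
opening: 0.004
finger_force: 6.0
```

Emit:
send_rows(targets=[[[0,0,0.004],[0,0,0]],[[0,0,0.008],[0,0,0]],[[0,0,0.01],[0,0,0]],[[0,0,0.01],[0,0,0]]])

```text
clock: 2.75
tool_pos: [0.5535, -0.1561, 0.1303]
eef_rot: [0.707, 0.707, 0.0, 0.001]
contact_force: [-8.3, 2.2, 34.1]
opening: 0.008
finger_force: 17.0
```

Emit:
send_rows(targets=[[[0,0,-0.1],[0,0,0]],[[0,0,-0.25],[0,0,0]],[[0,0,-0.4],[0,0,0]],[[0.15,-0.03,-0.4],[0,0,0.054]],[[0.3,-0.07,-0.4],[0,0,0.109]],[[0.45,-0.12,-0.4],[0,0,0.163]],[[0.6,-0.17,-0.4],[0,0,0.217]],[[0.75,-0.22,-0.4],[0,0,0.271]],[[0.85,-0.27,-0.4],[0,0,0.326]],[[0.92,-0.3,-0.4],[0,0,0.38]],[[1,-0.333,-0.4],[0,0,0.434]],[[1,-0.333,-0.4],[0,0,0.434]]], fingers=0.7)

```text
clock: 4.25
tool_pos: [0.4522, 0.146, 0.2459]
eef_rot: [0.994, 0.106, -0.0, -0.0]
contact_force: [0.6, -0.3, -0.7]
opening: 0.701
finger_force: 0.0
```

Run:
```python
from plant import *
import cv2,numpy as np,pickle
from scipy.spatial.transform import Rotation as R
s=get_state();d={n:snapshot(n) for n in("wrist","side")};pickle.dump((s,d),open("d2.pkl","wb"))
print(s["clock"],s["tool_pos"],R.from_quat(s["eef_rot"]).as_matrix().round(3),s["q"])
c=cv2.resize(d["side"]["img"][100:292,110:366],(800,600),interpolation=cv2.INTER_CUBIC)
cv2.imwrite("pics/p2.png",np.hstack([cv2.resize(d["wrist"]["img"],(400,300)),cv2.resize(c,(400,300))]))
cv2.imwrite("pics/w2.png",d["wrist"]["img"])
```

```text
4.25 [0.45223989 0.14596621 0.24592663] [[ 0.977  0.212 -0.001]
 [ 0.212 -0.977  0.   ]
 [-0.001 -0.    -1.   ]] [-0.55136324  0.49558221  0.2171528   2.00707256 -0.16928605  0.65643029
 -1.58257794]
```

View pics/w2.png

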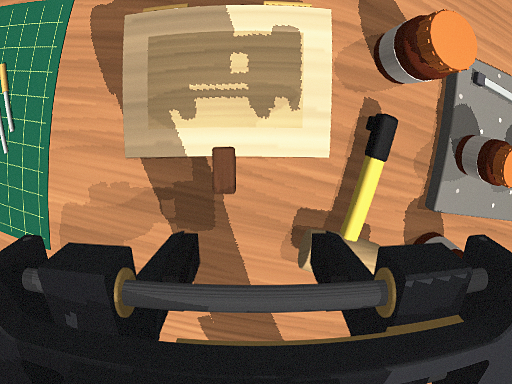

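The wrist view shows the tab at columns 213–235 with its front end at about row 190. The lid's front edge is at row 157 and level, so the yaw is right. The jar in the background is upright.

Run:
```python
from h import *
s,d=pickle.load(open("d2.pkl","rb"));c=d["wrist"]
Rt=R.from_quat(s["eef_rot"]).as_matrix();T=c["T_tool_cam"]
def hit(u,v,z):
    a=np.array([(u-c["cx"])/c["fx"],(v-c["cy"])/c["fy"]]);r=np.hypot(*a)
    k=np.r_[np.sin(r)*a/r,np.cos(r)]
    o=s["tool_pos"]+Rt@T[:3,3];w=Rt@T[:3,:3]@k
    return o+w*(z-o[2])/w[2]
P={n:hit(*p) for n,p in dict(tip=(224.5,187,.093),tip2=(224.5,193,.079),root=(223,157,.09),fl=(125,156,.09),fr=(330,157,.09)).items()}
for n,p in P.items():print(n,p.round(4),"tool",(Rt.T@(p-s["tool_pos"])).round(4))
```

```text
tip [0.4421 0.1752 0.093 ] tool [-0.0036 -0.0307  0.1529]
tip2 [0.4316 0.1746 0.079 ] tool [-0.014  -0.0323  0.1669]
root [0.4722 0.1829 0.09  ] tool [ 0.0275 -0.0318  0.1559]
fl [0.4528 0.2902 0.09  ] tool [ 0.0312 -0.1408  0.1559]
fr [0.4965 0.0743 0.09  ] tool [0.0282 0.0794 0.1559]
```

Emit:
send_rows(targets=[[[0.027,-0.103,0.1],[0,0,0]],[[0.027,-0.103,0.25],[0,0,0]],[[0.027,-0.103,0.4],[0,0,0]],[[0.027,-0.103,0.52],[0,0,0]],[[0.027,-0.103,0.597],[0,0,0]],[[0.027,-0.103,0.597],[0,0,0]]])

```text
clock: 5.1
tool_pos: [0.4545, 0.1741, 0.0659]
eef_rot: [0.995, 0.103, -0.001, 0.001]
contact_force: [0.1, -0.7, 0.6]
opening: 0.703
finger_force: 0.0
```

Emit:
send_rows(targets=[[[0,0,0],[0,0,0]],[[0,0,0],[0,0,0]],[[0,0,0],[0,0,0]],[[0,0,0],[0,0,0]],[[0,0,0],[0,0,0]],[[0,0,0],[0,0,0]]], fingers=0, newtons=12)

```text
clock: 5.85
tool_pos: [0.4545, 0.1795, 0.0678]
eef_rot: [0.994, 0.105, 0.001, -0.002]
contact_force: [-1.7, 6.4, 2.5]
opening: 0.268
finger_force: 12.0
```

Run:
```python
from plant import *
import cv2,numpy as np
s=get_state();w=snapshot("wrist")["img"];d=snapshot("side")["img"];print(s["clock"],s["tool_pos"],s["opening"],s["finger_force"],s["contact_force"])
a=cv2.resize(w[100:340,130:370],(400,400));b=cv2.resize(d[110:230,130:250],(400,400),interpolation=cv2.INTER_CUBIC)
cv2.imwrite("pics/p3.png",np.hstack([a,b]))
# tab path: lid angle steps, grasp 182 out, 6 above hinge; tool frame x=+box x, z=down
for t in range(0,65,5):
    a=np.radians(t);x=-.182*np.cos(a)+.006*np.sin(a)+.182;z=.182*np.sin(a)+.006*np.cos(a)-.006
    print(t,round(x/.3,3),round(-z/.3,3))
```

```text
5.85 [0.45449263 0.17947487 0.06777593] 0.26845309982182297 11.994313392788172 [-1.68913292  6.38354437  2.52765585]
0 0.0 -0.0
5 0.004 -0.053
10 0.013 -0.105
15 0.026 -0.156
20 0.043 -0.206
25 0.065 -0.255
30 0.091 -0.301
35 0.121 -0.344
40 0.155 -0.385
45 0.192 -0.423
50 0.232 -0.458
55 0.275 -0.488
60 0.321 -0.515
```

View pics/p3.png

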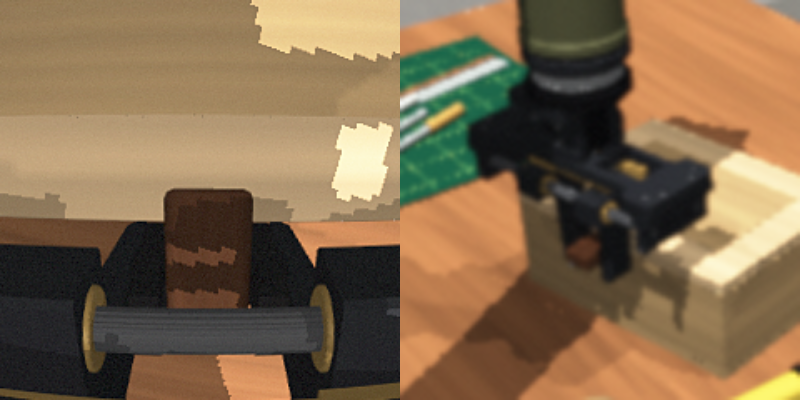

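Emit:
send_rows(targets=[[[0,-0.012,0],[0,0,0]],[[0,-0.016,-0.02],[0,0,0]],[[0.004,-0.016,-0.053],[0,0,0]],[[0.013,-0.016,-0.105],[0,0,0]],[[0.026,-0.016,-0.156],[0,0,0]],[[0.043,-0.016,-0.206],[0,0,0]],[[0.065,-0.016,-0.255],[0,0,0]],[[0.091,-0.016,-0.301],[0,0,0]],[[0.091,-0.016,-0.301],[0,0,0]]])

```text
clock: 7.08
tool_pos: [0.4797, 0.1849, 0.1582]
eef_rot: [0.995, 0.103, -0.001, 0.001]
contact_force: [-0.4, -4.6, -0.9]
opening: 0.27
finger_force: 12.0
```

Emit:
send_rows(targets=[[[0.03,0.005,-0.043],[0,0,0]],[[0.064,0.008,-0.084],[0,0,0]],[[0.101,0.01,-0.122],[0,0,0]],[[0.141,0.01,-0.157],[0,0,0]],[[0.184,0.01,-0.187],[0,0,0]],[[0.23,0.01,-0.214],[0,0,0]],[[0.23,0.01,-0.214],[0,0,0]],[[0.23,0.01,-0.214],[0,0,0]],[[0.23,0.01,-0.214],[0,0,0]],[[0.23,0.01,-0.214],[0,0,0]],[[0.23,0.01,-0.214],[0,0,0]],[[0.23,0.01,-0.214],[0,0,0]]])

```text
clock: 8.57
tool_pos: [0.5469, 0.1987, 0.2216]
eef_rot: [0.995, 0.104, -0.001, -0.001]
contact_force: [-3.7, 0.5, 5.4]
opening: 0.273
finger_force: 14.4
```

Run:
```python
from plant import *
import cv2,numpy as np,pickle
s=get_state();d={n:snapshot(n) for n in("scene","side")};pickle.dump((s,d),open("d4.pkl","wb"))
print(s["clock"],s["tool_pos"],s["opening"],s["finger_force"],s["contact_force"],abs(s["qd"]).max())
cv2.imwrite("pics/p4.png",np.hstack([cv2.resize(d["scene"]["img"][90:330,60:460],(400,240)),cv2.resize(d["side"]["img"][60:300,110:420],(400,310))[:240]]).repeat(2,0).repeat(1,1) if 0 else np.vstack([cv2.resize(d["scene"]["img"][110:310,60:460],(600,300)),cv2.resize(d["side"]["img"][80:270,120:500],(600,300))]))
```

```text
8.575 [0.54692939 0.19874498 0.22158587] 0.2728330766660752 14.410880884970538 [-3.69030715  0.46659411  5.35981891] 0.0003389240356323173
```

View pics/p4.png

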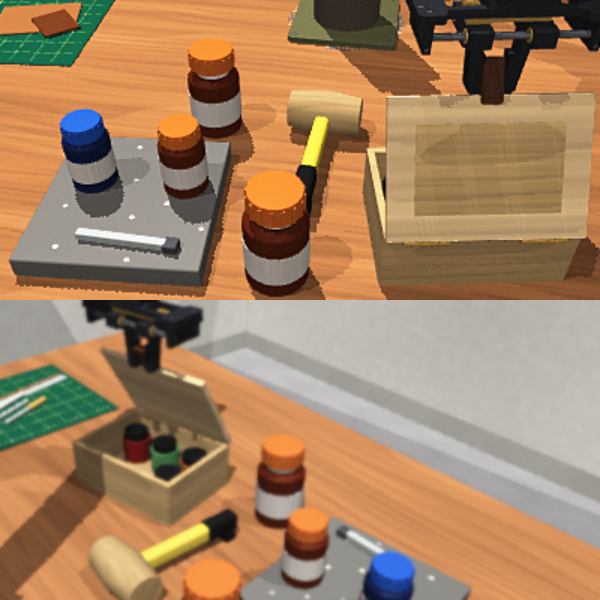

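Run:
```python
from h import *
s,d=pickle.load(open("d4.pkl","rb"));c=d["scene"]
obs=np.array([(60+386/1.5,110+97/1.5),(60+594/1.5,110+95/1.5)])
b=R.from_euler('z',.205)
for t in range(48,73,4):
    l=R.from_euler('y',t,degrees=True).apply([[-.16,-.11,.01],[-.16,.11,.01]])+[.08,0,.08]
    print(t,(proj(c,b.apply(l)+[.5533,.2013,0])-obs).round(1).tolist())
g=b.inv().apply(s["tool_pos"]+[0,0,.019]-[.5533,.2013,0])-[.08,0,.08];print(g,np.degrees(np.arctan2(g[2],-g[0])),np.hypot(g[0],g[2]))
```

```text
48 [[-2.4, -1.1], [-9.4, -2.3]]
52 [[-1.3, -1.3], [-6.1, -2.5]]
56 [[-0.1, -1.0], [-2.6, -2.3]]
60 [[1.2, -0.2], [0.9, -1.5]]
64 [[2.5, 1.1], [4.6, -0.3]]
68 [[3.8, 2.9], [8.2, 1.5]]
72 [[5.1, 5.3], [12.0, 3.9]]
[-0.08675733 -0.00120468  0.16058587] 61.61963906416518 0.1825230267919445
```

The lid is at about 60° by both picture and arm pose, still and gripped. The cap is home, and nothing else has moved. Handing in.

```bash
python3 -c "
from plant import *
print(finish_job())"
```

```text
the job is handed in; nothing more can be done
None
```

The orange cap is pressed fully home (it stopped at 130.3 mm under 34 N), the lid is gripped by its tab and held still at about 60°, and the job is handed in; no verdict was returned, and the blue-capped jar, punch and mallet look undisturbed in the last picture.

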